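# Wedge the rocking base of a mounted stone head

## Task

The mounted stone head rocks, because the rubber foot has come off one corner of its base: the corner nearest you on your right, beside the wooden wedge. With the fingertips push the wedge, thin end first, in under that corner until the base stands firm on its three feet and the wedge without being jacked up, then press gently down with a fingertip on top of that corner to feel that it no longer rocks, and take the hand away. Only push and press: pick nothing up, do not touch the head or shove the base out of its place, and leave everything else on the table where it is.

Things in the scene. Friction and masses are not known exactly. Their poses are not given: they have to be found in the camera images.
- base: Cream wooden box 180 mm (its x) by 240 mm (its y) by 45 mm high on 8 mm feet: flat top 53 mm above the table. Origin: on the table plane under the box's centre; z up, the long -x side looks more or less to the robot, +y to the robot's left. Feet at (-70,+100), (+70,+100), (+70,-100) mm; the one at (-70,-100) is missing: there the sharp lower edge hangs 8 mm above the table.
- head: Marble head of a statue, about 110 mm wide and 130 mm high, fixed by a brass pin to the base 10 mm in x and 10 mm in y off the base's centre. Origin: middle of the underside of the neck, 93 mm above the table; the head's top is about 225 mm above the table. Not to be touched.
- base_corner (a point): Top corner of the base over the missing foot, at (-90,-120,+53) mm from the base's origin; press on the flat top 15 to 35 mm inwards of it. Base and head weigh 1.6 to 2.5 kg and stand level on three feet; unwedged, a press of about 1 to 4 N here rocks this corner down by 8 mm, and it comes back when released.
- base_under_corner (a point): The lower corner of the base over the missing foot, at (-90,-120,+8) mm in the base's frame.
- foot_near_left: Round black rubber foot under the base, 16 mm across, 8 mm high; origin at the centre of its underside.
- foot_far_left: Round black rubber foot, the same, at the far left.
- foot_far_right: Round black rubber foot, the same, at the far right.
- wedge: Plain wooden wedge flat on the table right of the base, nose roughly towards the base's right (-y) side. 110 mm long, 45 mm wide, rising evenly from 3 mm at its thin nose to 20 mm at its square butt (8 mm high 32 mm from the nose); 40 g. Origin: centre of its underside; +x points to the nose.
- wedge_nose (a point): Middle of the lower edge of the wedge's thin end.
- wedge_butt (a point): Middle of the wedge's upright butt face (45 mm wide, 20 mm high), 10 mm above the table: the face to push on. The wedge slides freely (under 1 N) until it bears on the base's lower edge; then the push rises within a few mm. At 3 to 6 N the base stands firm; past about 8 N the base is jacked up or slides along. It stays where it is left.
- packing_block: Flat pale wooden packing block 75 x 50 x 18 mm near the base's right side, beyond the wedge. Not wanted. Origin: centre of its underside.
- tape_roll: Roll of tan tape lying flat, 84 mm across, 24 mm high, behind the base. Leave alone.
- brush: Flat soft brush 190 mm long, 12 mm high, lying in front of the base. Leave alone.
- led_lamp_a: Small black LED lamp 30 x 72 x 58 mm on the far right. Leave alone.
- led_lamp_b: The same lamp, far left. Leave alone.
- wax_tin: Round metal tin 72 mm across, 45 mm high, near the robot, on its left. Leave alone.
- loupe: Small black eye loupe 34 mm across, 30 mm high, near the robot, on its left. Leave alone.
Not all that is in view belongs to the job. Leave any blue or yellow look-alike of the wedge alone.

How it is judged:
On the way, in this order (a step that is already met when the one before it is completed fails the run):
1. the thin end of the wedge is under the corner of the base that has lost its foot (((x of wedge_nose in the frame of base above -0.1 m and y of wedge_nose in the frame of base above -0.117 m) or (x of wedge_nose in the frame of base above -0.087 m and y of wedge_nose in the frame of base above -0.13 m)) and x of wedge_nose in the frame of base below 0 m and y of wedge_nose in the frame of base below 0 m and height (world z) of wedge below 0.006 m), for 0.2 s.
2. with the wedge under it, that corner is pressed down from above by the fingers with over 3 N, the wedge takes the load, and the base stays level (contact force between the fingers and base above 3 N and contact force between wedge and base above 2 N and angle between base's own z axis and vertical below 0.012 rad and z of the grasp point in the frame of base above 0.055 m and x of the grasp point in the frame of base below -0.02 m and y of the grasp point in the frame of base below -0.04 m), for 0.2 s.
At the end, for the whole second after the job is handed in: The wedge lies flat, its nose 3 mm or more under the near right quarter of the base and at most 10 mm off it sideways; it carries over 0.3 N and all three feet stand on the table within 1 mm; the base is level within 0.012 rad, within 30 mm of its start, and all is at rest (all of step 1 and contact force between wedge and base above 0.3 N and angle between base's own z axis and vertical below 0.012 rad and height (world z) of each of foot_near_left, foot_far_left, foot_far_right below 0.001 m and distance of base from where it was at the start of the episode below 0.03 m and linear speed of each of base, wedge below 0.01 m/s); the robot touches nothing.
It fails at once if the wedge was lifted off the table (over 10 mm) (height (world z) of wedge above 0.01 m).
It fails at once if the base was lifted, tipped over 0.12 rad or shoved over 30 mm (distance of base from where it was at the start of the episode above 0.03 m or height (world z) of base above 0.015 m or angle between base's own z axis and vertical above 0.12 rad).
It fails at once if the base was pressed with over 40 N (contact force between the fingers and base above 40 N).
It fails at once if the stone head was touched (contact force between any of the fingers, the arm and head above 0.5 N).
It fails at once if another thing on the table was moved over 30 mm (distance of any of packing_block, tape_roll, brush, led_lamp_a, led_lamp_b, wax_tin, loupe from where it was at the start of the episode above 0.03 m).
It also fails if it takes over 48 s, if anything falls off the work surface, if the arm or the gripper's body presses on something with over 40 N, if the wrist force passes 120 N, or if a joint passes its speed limit or range.

## Robot

A 6-joint arm with a two-finger parallel gripper is mounted at the origin on the work surface. World frame = base frame: x ahead of the robot, y to its left, z up, the work surface at z = 0. Lengths are in m, angles in rad, forces in N, time in s.
With the tool pointing down it reaches from about 0.35 to 0.975 m from the base axis. Payload 4.9 kg.
Tool frame: the origin (TCP) lies midway between the tips of the shut fingers; the grasp point (between the pads) lies 19 mm behind it (manip.pinch_z is the distance from the TCP to the grasp point, in m); z points along the fingers, y is the direction in which the jaws open and shut (so a half turn about z gives the same grasp; the last joint's range is limited). The gripper opens to 85 mm and grips with 20 to 120 N. Pads are 22 mm wide; open, the fingers measure 114 mm over their backs; the gripper's body (76 mm by 85 mm) begins 54 mm behind the grasp point. The pads swing forward as they close: fully open they stand 13 mm farther back than shut.
Start: joints at [-0.119, 0.053, 1.613, -0, 1.476, -0.119], TCP at [0.625, 0, 0.231] pointing down, gripper open.
Joint ranges: [-3.01, 3.01], [-1.01, 2.22], [0.06, 2.58], [-1.02, 4.17], [0.09, 2.62], [-3.14, 3.14]. Speed limits (rad/s): [2.57, 2.57, 3.14, 3.14, 3.14, 3.14].

## Interface

Orientations are given as a unit quaternion [w, x, y, z].
In Python, from plant import manip gives the robot as it stands.
- The arm moves only by the tool drive_tool, never from a script. Its argument "commands" is text: rows parted by semicolons, each of 5 numbers parted by spaces: the finger opening in mm, from 0 to 85.4, then the shift along the tool's x, y, z in units of 30 mm (1.0 is 30 mm), then the turn about the tool's z in degrees. A call has exactly 8 rows; each row shifts and turns the commanded pose from where the row before left it, along the tool's axes as they then stand; what a row does not reach is not made up. A row lasts 1/8 s, in which the tool goes at most 62.5 mm and 10.7 degrees, less where a joint would pass 70% of its speed; a pose out of reach is approached as far as the arm can. A call is refused whole if a number of a shift passes 1 or a number of a turn 10.7, either way. A call with a gripper value outside its range is refused whole. The fingers move at their own pace and stop on an object; the grip force is fixed at half the most. Time passes only in rows, so rows that do not move let the fingers close, or fill a call up. It gives the time, the measured TCP pose, the force and the opening at its end, in the units of the state.
- manip.state(): the state, without advancing time (a new reading comes with each control period).
- manip.grab_frame(name): name is "scene" or "side" or "wrist"; returns the picture (420x560x3 uint8, red, green, blue); there is no depth.
- manip.camera_params(name): a dict with "fx", "fy", "cx", "cy" (pixels), "xyz" and "orientation" of the camera in the world. Camera axes: x right, y down, z forward; pixel columns grow to the right and rows downward; lengths in m; the calibration is good to about 2 mm. A picture is of the moment at which its call begins: read the wrist's pose just before it. camera_params takes no time and is no camera call; for the wrist camera it gives the pose at the moment of the call.
- manip.job_done(): hands the job in, once; it reports no verdict.
The state is a dict: "time": time; "joint_pos": joint angles; "joint_vel": joint speeds; "joint_efforts": joint torques, N m; "tool_pos": TCP position; "tool_rot": TCP orientation; "contact_force": force on the tool from outside, world axes, zero at the start; "ft_torque": the same for the moment, N m; "gripper_width": opening from 0.0 (shut) to 1.0 (fully open).
Only numpy, scipy, OpenCV 4.12 (cv2) and the standard library are available. Lean on these libraries where they do the work, as an engineer would, in place of code of your own. Each camera call takes 0.05 s, during which the arm holds its last target. There are 200 camera calls.

## Working session

There is one attempt and no reset: what is moved stays moved. The work goes in short steps, Python scripts to look and compute and a tool call to move; the robot and the scene stay as the last step left them, time stands still between calls to the robot, and variables do not carry over. Pictures are saved under pics/ and viewed, about 8 in all and at most 12, crops included, and the job is handed in when it is done.

Besides the shell and the picture viewer there is one more tool, called after ">>>" as name(argument=value, ...) on one line, values as JSON. drive_tool: Moves the arm, as the interface text tells. Its arguments: {"type":"object","properties":{"commands":{"type":"string"}},"required":["commands"]}

```bash
mkdir -p pics; cat > h.py <<'E'
import numpy as np, cv2, json
from scipy.spatial.transform import Rotation as R
from plant import manip
def snap(n,f):
    p=manip.camera_params(n); im=manip.grab_frame(n)[:,:,::-1].copy(); cv2.imwrite(f'pics/{f}.png',im)
    json.dump({k:np.array(v).tolist() for k,v in p.items()},open(f'pics/{f}.json','w')); return im
def rays(f,uv):
    p=json.load(open(f'pics/{f}.json')); uv=np.atleast_2d(uv).astype(float); q=p['orientation']
    d=np.c_[(uv[:,0]-p['cx'])/p['fx'],(uv[:,1]-p['cy'])/p['fy'],np.ones(len(uv))]
    return np.array(p['xyz']),R.from_quat([q[1],q[2],q[3],q[0]]).apply(d)
def plane(f,uv,z):
    o,d=rays(f,uv); z=np.broadcast_to(z,len(d)); return o+d*((z-o[2])/d[:,2])[:,None]
def proj(f,X):
    p=json.load(open(f'pics/{f}.json')); q=p['orientation']
    c=R.from_quat([q[1],q[2],q[3],q[0]]).inv().apply(np.atleast_2d(X)-np.array(p['xyz']))
    return np.c_[c[:,0]/c[:,2]*p['fx']+p['cx'],c[:,1]/c[:,2]*p['fy']+p['cy']]
E
python3 - <<'E'
from h import *
ims=[snap(n,n+'0') for n in ('scene','side','wrist')]
for n in('scene0','side0','wrist0'): print(open(f'pics/{n}.json').read())
s=manip.state(); print({k:s[k] for k in('time','tool_pos','tool_rot','contact_force')})
E
```

```text
{"fx": 521.8558645629017, "fy": 521.8558645629017, "cx": 281.888901501543, "cy": 207.2688756929917, "xyz": [1.4879004766100863, -0.6415020746610486, 1.0315272092381684], "orientation": [-0.3734323896682994, 0.7949017556122323, 0.43651857443118164, -0.19527156333624987]}
{"fx": 479.6889431390789, "fy": 479.6889431390789, "cx": 275.2583562173994, "cy": 211.30116711115215, "xyz": [0.2696845645057036, 0.7441189593596937, 0.7712289118278576], "orientation": [0.08142681389115573, -0.18699181004177884, 0.8850615791491941, -0.4184133579019303]}
{"fx": 321.02844751949027, "fy": 321.02844751949027, "cx": 278.7663122400564, "cy": 210.53986820810027, "xyz": [0.6238315911720448, 0.06814289278712422, 0.37360140237913814], "orientation": [0.13544295309136029, 0.9907848898302981, -7.816051501975167e-05, -0.0007088249356653698]}
{'time': 0.15, 'tool_pos': array([6.24509284e-01, 5.28453064e-05, 2.30338956e-01]), 'tool_rot': array([-6.32190308e-04,  7.07102820e-01,  7.07110277e-01, -5.08810452e-04]), 'contact_force': array([-0.14901401, -0.28690152,  0.01067448])}
```

View pics/scene0.png

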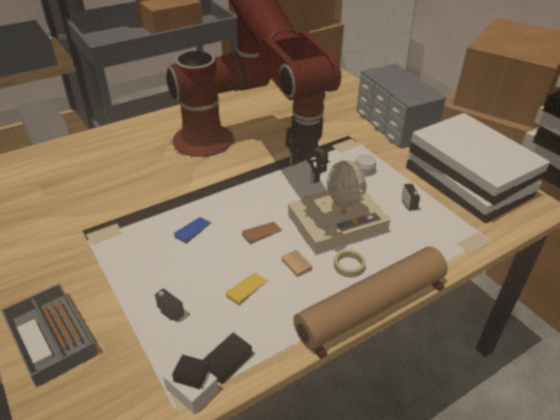

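View pics/side0.png

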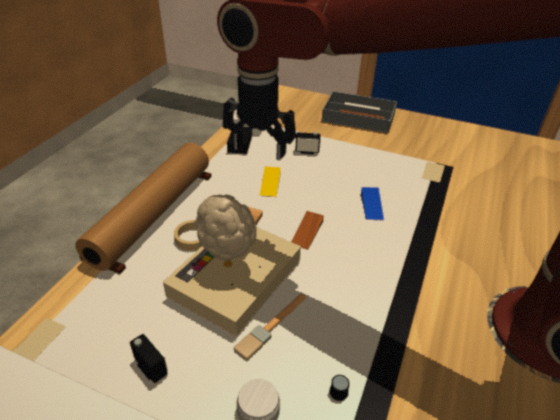

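View pics/wrist0.png

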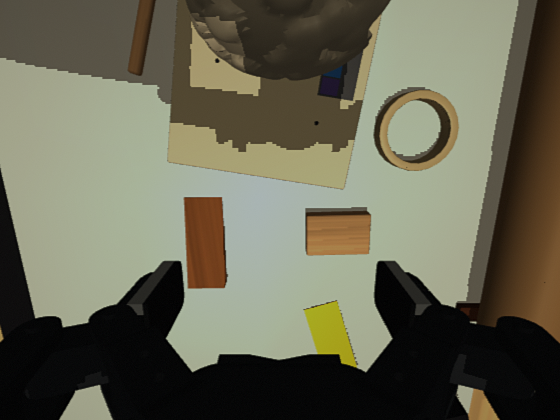

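The wrist view shows the base's near-right top corner at about (168,162) and its far-right one at (344,188). The red-brown wedge has its nose at (185–222,197) and its butt at (188–227,288). The block is at (338,232), with a yellow look-alike below it. In the scene and side views the tape, brush, tin and lamps are clear of the wedge.

```bash
python3 - <<'E'
from h import *
im=cv2.imread('pics/wrist0.png'); hsv=cv2.cvtColor(im,cv2.COLOR_BGR2HSV)
sub=np.zeros(im.shape[:2],np.uint8); sub[185:300,170:240]=255
print('hsv wedge',hsv[240,205],'paper',hsv[240,260],'dark side',hsv[280,226])
m=((hsv[:,:,1]>110)&(sub>0)).astype(np.uint8)
c=max(cv2.findContours(m,0,2)[0],key=cv2.contourArea); print(cv2.contourArea(c))
print(cv2.approxPolyDP(c,3,True)[:,0].tolist(), cv2.minAreaRect(c))
W=plane('wrist0',[(185,197.5),(222,197),(188,288),(226,287)],[.003,.003,.02,.02]); print(W.round(4))
B=plane('wrist0',[(168,162),(344,188)],.053); print(B.round(4),np.linalg.norm(B[1]-B[0]))
d=B[1]-B[0]; d/=np.linalg.norm(d); ex=d[:2]; ey=np.array([-ex[1],ex[0]])
print('yaw',np.degrees(np.arctan2(ex[1],ex[0])),'origin',B[:,:2].mean(0)+.12*ey)
o=B[:,:2].mean(0)+.12*ey
for w in W: print('in base',(w[:2]-o)@ex,(w[:2]-o)@ey)
n=W[:2].mean(0)-W[2:].mean(0); print('wedge yaw',np.degrees(np.arctan2(n[1],n[0])),np.hypot(*n[:2]))
print('block',plane('wrist0',[(306,211),(370,213),(306,254),(370,253)],.018).round(4).tolist())
print(plane('wrist0',[(304,311),(337,301),(356,364)],.01).round(3).tolist())
E
```

```text
hsv wedge [ 13 192 114] paper [ 71  16 180] dark side [18 82 62]
3326.0
[[184, 198], [188, 287], [224, 287], [221, 197]] ((205.09588623046875, 242.10928344726562), (91.4056167602539, 38.778141021728516), 87.39744567871094)
[[ 0.5121 -0.0191  0.003 ]
 [ 0.556  -0.0185  0.003 ]
 [ 0.512  -0.129   0.02  ]
 [ 0.5586 -0.1276  0.02  ]]
[[0.5131 0.029  0.053 ]
 [0.6897 0.0026 0.053 ]] 0.1785023102598494
yaw -8.491652233540975 origin [0.61912421 0.13447085]
in base -0.08314752585878624 -0.16765504498032058
in base -0.039815932420708126 -0.16057169167598473
in base -0.06708332663738077 -0.276397618005034
in base -0.02112516170880485 -0.26813754208242807
wedge yaw 90.6362303336121 0.10954136431314176
block [[0.6546, -0.0315, 0.018], [0.7284, -0.0339, 0.018], [0.6558, -0.0848, 0.018], [0.7322, -0.0835, 0.018]]
[[0.656, -0.167, 0.01], [0.698, -0.153, 0.01], [0.728, -0.249, 0.01]]
```

```bash
python3 - <<'E'
import cv2
im=cv2.imread('pics/wrist0.png')[90:310,130:400]
cv2.imwrite('pics/crop0.png',cv2.resize(im,None,fx=2.9,fy=2.7,interpolation=cv2.INTER_NEAREST))
E
```

```text
(no output)
```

View pics/crop0.png

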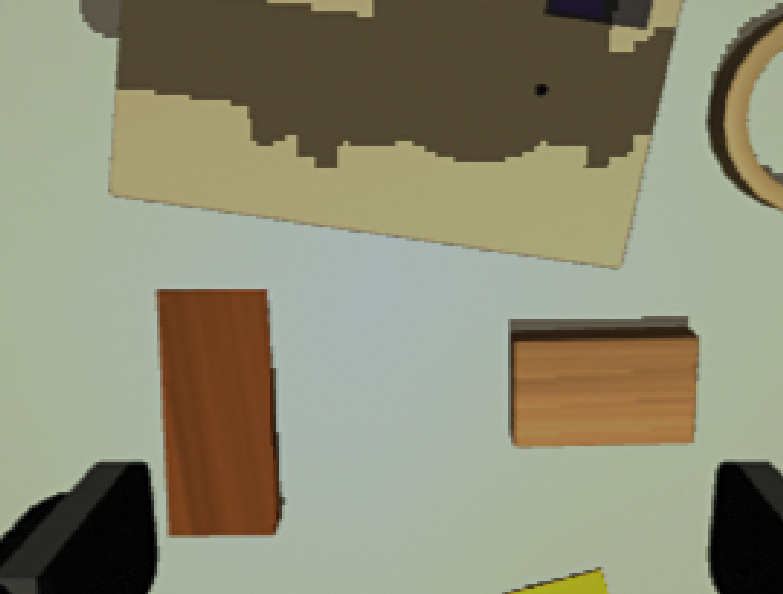

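>>> drive_tool(commands="15 -0.8 -0.4 0.2 0; 15 -0.8 -0.4 0.5 0; 15 -0.8 -0.4 0.6 0; 15 -0.8 -0.4 0.8 0; 15 -0.8 -0.5 0.8 0; 15 -0.8 -0.5 0.8 0; 15 -0.7 -0.4 0.7 0; 15 0 0 0 0")

```text
time: 1.15
tool_pos: [0.5327, -0.1652, 0.0967]
tool_rot: [-0.002, 0.708, 0.706, -0.001]
contact_force: [-0.1, 0.5, 0.6]
gripper_width: 0.177
```

```bash
python3 - <<'E'
from h import *
s=manip.state(); print(s['time'],s['tool_pos'],s['tool_rot'],s['contact_force'],s['gripper_width'])
im=snap('wrist','wrist1'); print(open('pics/wrist1.json').read())
E
```

```text
1.15 [ 0.53272095 -0.16518253  0.09674767] [-0.00236023  0.70792484  0.70628331 -0.00085364] [-0.12138026  0.49791322  0.5592176 ] 0.17713555559302335
{"fx": 321.02844751949027, "fy": 321.02844751949027, "cx": 278.7663122400564, "cy": 210.53986820810027, "xyz": [0.53265988864683, -0.09739377531525951, 0.24030877860973818], "orientation": [0.1344987075042714, 0.9909107727497635, -0.0010611098920095192, -0.002193666780572548]}
```

View pics/wrist1.png

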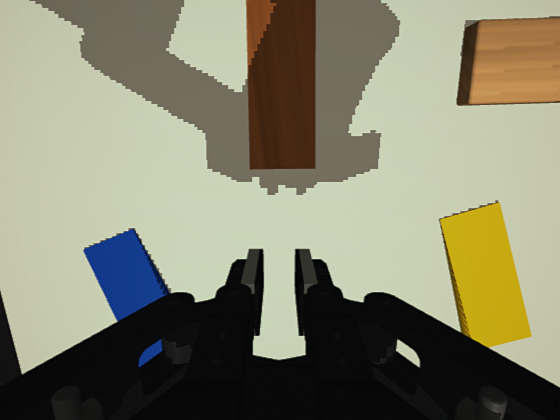

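The wedge butt is at (250–315,168), centred just right of the fingers' midline at 279. The blue look-alike's nearest corner is at (168,293) and the yellow one's at (440,220).

```bash
python3 - <<'E'
from h import *
print(plane('wrist1',[(250,168),(315,168),(247,0),(316,0),(168,293),(135,229),(440,220)],[.02,.02,.01,.01,.02,.02,.02]).round(4))
E
```

```text
[[ 0.5119 -0.128   0.02  ]
 [ 0.5566 -0.1281  0.02  ]
 [ 0.5119 -0.0234  0.01  ]
 [ 0.5554 -0.0235  0.01  ]
 [ 0.4464 -0.2239  0.02  ]
 [ 0.4273 -0.172   0.02  ]
 [ 0.6471 -0.1655  0.02  ]]
```

>>> drive_tool(commands="15 0 0.05 0.7 0; 15 0 0 0.7 0; 15 0 0 0.6 0; 15 0 0 0.5 0; 15 0 0 0.35 0; 15 0 0 0 0; 15 0.2 0 0 0; 15 0.2 0 0 0")

```text
time: 2.2
tool_pos: [0.537, -0.1528, 0.0146]
tool_rot: [0.001, 0.707, 0.707, 0.0]
contact_force: [0.1, -0.4, -0.2]
gripper_width: 0.177
```

>>> drive_tool(commands="15 0.15 -0.08 0.1 0; 15 0.2 0 0 0; 15 0.3 0 0 0; 15 0.35 0 0 0; 15 0.4 0 0 0; 15 0.4 0 0 0; 15 0.3 0 0 0; 15 0.1 0 0 0")

```text
time: 3.2
tool_pos: [0.534, -0.0863, 0.0108]
tool_rot: [-0.0, 0.707, 0.707, -0.0]
contact_force: [-0.3, -0.5, -0.6]
gripper_width: 0.174
```

```bash
python3 - <<'E'
from h import *
s=manip.state(); print(s['tool_pos'],s['contact_force'],s['gripper_width'])
im=snap('wrist','wrist2')
E
```

```text
[ 0.53404004 -0.08626733  0.01076488] [-0.27309406 -0.47127685 -0.6458952 ] 0.17396035673459195
```

View pics/wrist2.png

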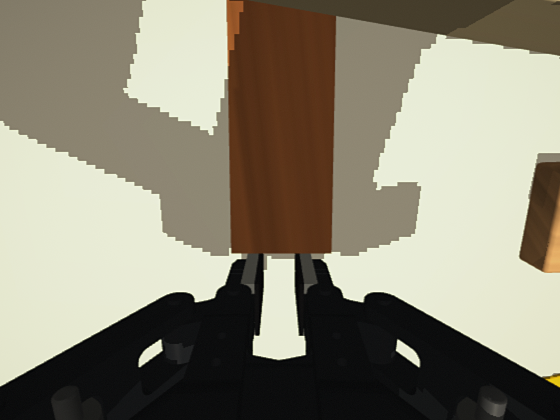

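The wedge is still square to the fingers, with its butt at (231–331,252) and its nose at the base's edge at the top of the picture. I'll go on gently and watch the force.

>>> drive_tool(commands="15 0.1 0 0 0; 15 0.1 0 0 0; 15 0.1 0 0 0; 15 0.1 0 0 0; 15 0 0 0 0; 15 0 0 0 0; 15 0 0 0 0; 15 0 0 0 0")

```text
time: 4.25
tool_pos: [0.5341, -0.075, 0.0108]
tool_rot: [-0.0, 0.707, 0.707, -0.0]
contact_force: [1.0, 0.1, 0.4]
gripper_width: 0.179
```

>>> drive_tool(commands="15 0.04 0 0 0; 15 0.04 0 0 0; 15 0 0 0 0; 15 0 0 0 0; 15 0 0 0 0; 15 0 0 0 0; 15 0 0 0 0; 15 0 0 0 0")

```text
time: 5.25
tool_pos: [0.5341, -0.0726, 0.0108]
tool_rot: [0.0, 0.707, 0.707, 0.0]
contact_force: [0.4, -0.8, 0.6]
gripper_width: 0.182
```

>>> drive_tool(commands="15 0.04 0 0 0; 15 0.04 0 0 0; 15 0 0 0 0; 15 0 0 0 0; 15 0 0 0 0; 15 0 0 0 0; 15 0 0 0 0; 15 0 0 0 0")

```text
time: 6.25
tool_pos: [0.5341, -0.0702, 0.0108]
tool_rot: [-0.0, 0.707, 0.707, -0.0]
contact_force: [0.2, 0.2, -0.4]
gripper_width: 0.175
```

>>> drive_tool(commands="15 0.03 0 0 0; 15 0.03 0 0 0; 15 0 0 0 0; 15 0 0 0 0; 15 0 0 0 0; 15 0 0 0 0; 15 0 0 0 0; 15 0 0 0 0")

```text
time: 7.25
tool_pos: [0.5341, -0.0684, 0.0108]
tool_rot: [-0.0, 0.707, 0.707, -0.0]
contact_force: [-0.1, 0.1, 0.2]
gripper_width: 0.174
```

>>> drive_tool(commands="15 0.03 0 0 0; 15 0.02 0 0 0; 15 0 0 0 0; 15 0 0 0 0; 15 0 0 0 0; 15 0 0 0 0; 15 0 0 0 0; 15 0 0 0 0")

```text
time: 8.25
tool_pos: [0.5341, -0.0669, 0.0108]
tool_rot: [-0.0, 0.707, 0.707, -0.0]
contact_force: [0.8, -0.3, 0.2]
gripper_width: 0.176
```

>>> drive_tool(commands="15 0.03 0 0 0; 15 0.02 0 0 0; 15 0 0 0 0; 15 0 0 0 0; 15 0 0 0 0; 15 0 0 0 0; 15 0 0 0 0; 15 0 0 0 0")

```text
time: 9.25
tool_pos: [0.5341, -0.0654, 0.0108]
tool_rot: [0.0, 0.707, 0.707, -0.0]
contact_force: [0.1, -0.8, -1.2]
gripper_width: 0.175
```

>>> drive_tool(commands="15 0.03 0 0 0; 15 0.02 0 0 0; 15 0 0 0 0; 15 0 0 0 0; 15 0 0 0 0; 15 0 0 0 0; 15 0 0 0 0; 15 0 0 0 0")

```text
time: 10.25
tool_pos: [0.5341, -0.064, 0.0108]
tool_rot: [0.0, 0.707, 0.707, -0.0]
contact_force: [-1.1, -5.6, -0.1]
gripper_width: 0.173
```

>>> drive_tool(commands="15 0.03 0 0 0; 15 0.01 0 0 0; 15 0 0 0 0; 15 0 0 0 0; 15 0 0 0 0; 15 0 0 0 0; 15 0 0 0 0; 15 0 0 0 0")

```text
time: 11.25
tool_pos: [0.5341, -0.0634, 0.0108]
tool_rot: [0.0, 0.707, 0.707, -0.001]
contact_force: [-0.7, -7.6, 0.6]
gripper_width: 0.18
```

Bearing force has risen to 7.6 N, inside the 8 N limit. I'll back straight off, lift and check.

>>> drive_tool(commands="15 -0.2 0 0 0; 15 -0.4 0 0 0; 15 -0.4 0 0 0; 15 0 0 -0.6 0; 15 0 0 -0.9 0; 15 0 0 -0.9 0; 15 0 0 -0.8 0; 15 0 0 0 0")

```text
time: 12.25
tool_pos: [0.5362, -0.0932, 0.1105]
tool_rot: [0.003, 0.707, 0.707, 0.002]
contact_force: [0.7, 0.5, -0.5]
gripper_width: 0.177
```

```bash
python3 - <<'E'
from h import *
s=manip.state(); print(s['time'],s['tool_pos'],s['contact_force'],s['gripper_width'])
im=snap('wrist','wrist3')
E
```

```text
12.25 [ 0.53621851 -0.09319398  0.11051362] [ 0.69858422  0.48782055 -0.53849573] 0.17729740748269648
```

View pics/wrist3.png

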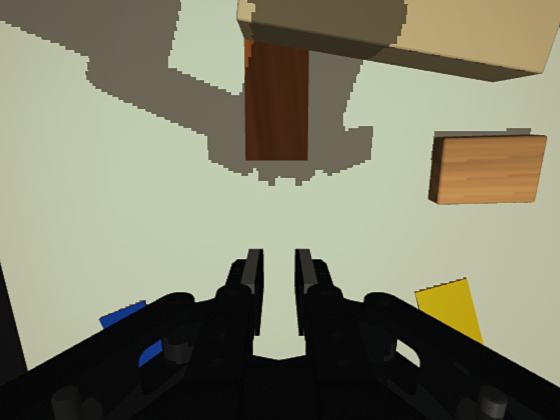

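The wedge is now under the corner: its butt is at (245–308,160) and it vanishes under the base edge at about row 40. The base's top near-right corner is at (238,20) and its far-right one at (547,73).

```bash
python3 - <<'E'
from h import *
W=plane('wrist3',[(245,160),(308,160)],.02); B=plane('wrist3',[(238,20),(547,73)],.053); print(W.round(4),B.round(4))
d=(B[1]-B[0])[:2]; print(np.hypot(*d)); ex=d/np.hypot(*d); ey=np.array([-ex[1],ex[0]]); o=B[:,:2].mean(0)+.12*ey
print(o,np.degrees(np.arctan2(ex[1],ex[0])))
t=(W[1]-W[0])[:2]; t/=np.hypot(*t); nose=W[:,:2].mean(0)+.11*np.array([-t[1],t[0]])
print('nose in base',(nose-o)@ex,(nose-o)@ey,'press',B[0,:2]+.020*ex+.022*ey)
E
```

```text
[[ 0.5116 -0.0524  0.02  ]
 [ 0.5572 -0.0525  0.02  ]] [[0.5131 0.029  0.053 ]
 [0.6922 0.0017 0.053 ]]
0.18113295246726296
[0.62073283 0.13398219] -8.650461197441059
nose in base -0.07372552124004399 -0.08852058834422556 press [0.5362293  0.04771063]
```

>>> drive_tool(commands="0 0 0 0 -10; 0 0 0 0 -10; 0 0 0 0 -10; 0 0 0 0 -10; 0 0 0 0 -10; 0 0 0 0 -10; 0 0 0 0 0; 0 0 0 0 0")

```text
time: 13.3
tool_pos: [0.5336, -0.0925, 0.106]
tool_rot: [-0.001, 0.26, 0.966, 0.0]
contact_force: [-0.5, 0.5, 0.4]
gripper_width: -0.002
```

>>> drive_tool(commands="0 0.2 0.4 0 0; 0 0.35 0.7 0 0; 0 0.4 0.8 0 0; 0 0.4 0.8 0 0; 0 0.4 0.7 0.2 0; 0 0.25 0.5 0.5 0; 0 0.1 0.23 0.4 0; 0 0 0 0 0")

```text
time: 14.3
tool_pos: [0.5401, 0.0464, 0.0717]
tool_rot: [-0.002, 0.259, 0.966, -0.001]
contact_force: [-0.1, -0.6, -0.1]
gripper_width: 0.0
```

>>> drive_tool(commands="0 0 0 0.2 0; 0 0 0 0.15 0; 0 0 0 0.1 0; 0 0 0 0.07 0; 0 0 0 0 0; 0 0 0 0 0; 0 0 0 0 0; 0 0 0 0 0")

```text
time: 15.3
tool_pos: [0.5416, 0.0461, 0.0583]
tool_rot: [0.0, 0.259, 0.966, 0.0]
contact_force: [-0.1, -0.2, -0.3]
gripper_width: -0.004
```

>>> drive_tool(commands="0 0 0 0.05 0; 0 0 0 0.04 0; 0 0 0 0.04 0; 0 0 0 0.02 0; 0 0 0 0 0; 0 0 0 0 0; 0 0 0 0 0; 0 0 0 0 0")

```text
time: 16.3
tool_pos: [0.5415, 0.0461, 0.0538]
tool_rot: [0.0, 0.259, 0.966, -0.0]
contact_force: [-0.7, -0.6, 0.5]
gripper_width: -0.001
```

>>> drive_tool(commands="0 0 0 0.02 0; 0 0 0 0.01 0; 0 0 0 0.01 0; 0 0 0 0 0; 0 0 0 0 0; 0 0 0 0 0; 0 0 0 0 0; 0 0 0 0 0")

```text
time: 17.3
tool_pos: [0.5415, 0.0461, 0.053]
tool_rot: [-0.0, 0.259, 0.966, -0.0]
contact_force: [-2.4, 0.4, 4.2]
gripper_width: -0.0
```

>>> drive_tool(commands="0 0 0 0.01 0; 0 0 0 0 0; 0 0 0 0 0; 0 0 0 0 0; 0 0 0 0 0; 0 0 0 0 0; 0 0 0 0 0; 0 0 0 0 0")

```text
time: 18.3
tool_pos: [0.5416, 0.0461, 0.053]
tool_rot: [-0.0, 0.259, 0.966, -0.0]
contact_force: [-4.0, -0.0, 7.7]
gripper_width: 0.004
```

It holds firm at 7.7 N and doesn't sink. Releasing straight up and taking the hand away.

>>> drive_tool(commands="0 0 0 -0.05 0; 0 0 0 -0.2 0; 0 0 0 -0.6 0; 0 0 0 -0.8 0; 0 -0.3 -0.6 -0.8 0; 0 -0.4 -0.9 -0.4 0; 0 -0.5 -0.9 0 0; 0 -0.4 -0.8 0 0")

```text
time: 19.3
tool_pos: [0.5356, -0.0622, 0.1396]
tool_rot: [0.001, 0.259, 0.966, -0.0]
contact_force: [0.0, 0.5, -0.7]
gripper_width: 0.001
```

>>> drive_tool(commands="0 -0.2 -0.5 0 0; 0 0 0 0 10; 0 0 0 0 10; 0 0 0 0 10; 0 0 0 0 10; 0 0 0 0 10; 0 0 0 0 10; 0 0 0 0 0")

```text
time: 20.3
tool_pos: [0.5329, -0.0768, 0.1382]
tool_rot: [0.0, 0.706, 0.708, 0.0]
contact_force: [-0.3, -0.5, -0.1]
gripper_width: 0.001
```

```bash
python3 - <<'E'
from h import *
s=manip.state(); print(s['time'],s['tool_pos'],s['contact_force'])
im=snap('wrist','wrist4')
E
```

```text
20.3 [ 0.53287818 -0.0768206   0.13822352] [-0.28051838 -0.4941267  -0.08485603]
```

View pics/wrist4.png

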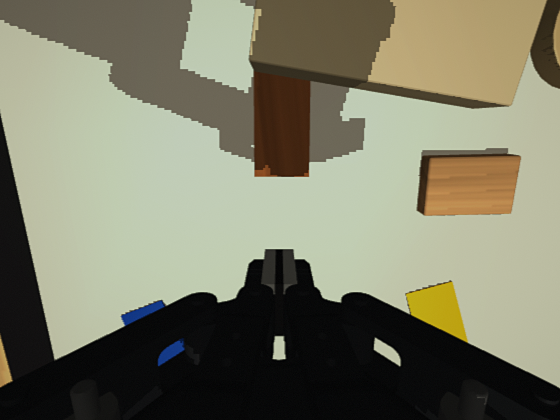

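The wedge is still under the corner, with its butt at (254–309,176) and the base's corner at (250,62). The hand is clear of everything. One last numeric check before handing in.

```bash
python3 - <<'E'
from h import *
W=plane('wrist4',[(254,176),(309,176)],.02); B=plane('wrist4',[(250,62),(511,105)],.053); print(W.round(4),B.round(4),np.linalg.norm(B[1]-B[0]))
manip.job_done()
E
```

```text
[[ 0.5118 -0.0523  0.02  ]
 [ 0.557  -0.0522  0.02  ]] [[0.5131 0.0285 0.053 ]
 [0.6894 0.0021 0.053 ]] 0.17825065175303012
the job is handed in; nothing more can be done
```

I pushed the wedge thin end first under the footless corner, pressed the corner to test it, took the hand away and handed the job in at about 20 s.

- **Wedge:** the bearing force rose to 5.6 N and then 7.6 N. That is above the 3 to 6 N aim but under the 8 N limit, because I made the last 1 mm push before reading the 5.6 N. The nose sits about 31 mm under the base, at roughly (-74, -89) mm in the base's frame.
- **Press test:** the corner took 7.7 N with no sinking; the fingertip stayed at 53.0 mm. The press also carried about 4 N of sideways force.
- **Last camera check:** the base's near right corner and the wedge's butt were within about 1 mm of where they were before the press. The base is also within about 1 mm of its start, and the fingers are well clear of everything.
- **Not measured:** I did not measure the feet's height or the wedge's remaining load. I inferred both from the forces and the wedge's slope, which gives only about 0.2 mm of lift.

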